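Centre the turned foot on its mounting plate

ROBOT

A 7-joint arm with a two-finger parallel gripper is mounted at the origin on the work surface. World frame = base frame: x ahead of the robot, y to its left, z up, the work surface at z = 0. Lengths are in m, angles in rad, forces in N, time in s.
With the tool pointing down it reaches from about 0.4 to 0.9 m from the base axis. Payload 5.5 kg.
Tool frame: the origin (TCP) lies midway between the tips of the shut fingers; the grasp point (between the pads) lies 19 mm behind it; z points along the fingers, y is the line along which they close (so a half turn about z gives the same grasp; the last joint's range is limited). The gripper opens to 92 mm and grips with 3 to 60 N. Pads are 19 mm wide; open, the fingers measure 130 mm over their backs; the gripper's body (75 mm by 190 mm) begins 47 mm behind the grasp point.
Start: joints at [-1.086, 0.501, -0.427, 1.55, 0.221, 1.138, -0.21], TCP at [0.143, 0.634, 0.202] pointing down, gripper open.
Joint ranges: [-2.88, 2.88], [-0.31, 2.03], [-1.54, 1.56], [0.2, 2.42], [-1.41, 4.55], [0.19, 2.02], [-2.57, 2.57]. Speed limits (rad/s): [2.57, 2.57, 3.14, 3.14, 3.14, 3.14, 3.14].

INTERFACE

Orientations are given as [roll, pitch, yaw] about the fixed x, y, z axes, in that order (R = Rz(yaw) Ry(pitch) Rx(roll)).
In Python, from bench import r gives the robot as it stands. The module is installed in compiled form; this text tells all that it offers.
- The arm moves only by the tool jog_arm, never from a script. Its argument "deltas" is a list of rows, each a list of 6 numbers: the shift along the tool's x, y, z in cm, then the turn, a rotation vector about the tool's x, y, z in rad. In form: [[tx, ty, tz, wx, wy, wz], ...]. A call has 1 to 8 rows; each row shifts and turns the commanded pose from where the row before left it, along the tool's axes as they then stand; what a row does not reach is not made up. A row lasts 1/8 s, in which the tool goes at most 62.5 mm and 10.7 degrees, less where a joint would pass 70% of its speed; a pose out of reach is approached as far as the arm can. A call with a gripper value outside its range is refused whole. "gripper" is the opening in per cent of the stroke, from 0 (shut) to 100 (fully open), set as the call begins (left out, the last holds). The fingers move at their own pace and stop on an object; "grip_force" is the grip in N (left out, the last holds). Time passes only in rows, so rows that do not move let the fingers close. It gives the time, the measured TCP pose, the force, the opening and the grip force at its end, in the units of the state.
- r.get_state(): the state, without advancing time (a new reading comes with each control period).
- r.camera(name): name is "scene" or "top" or "wrist"; returns the picture (400x640x3 uint8, blue, green, red); there is no depth.
- r.camera_info(name): a dict with "camera_matrix" (3x3 intrinsics, pixels), "R" (3x3) and "t" (3): a world point X has camera coordinates R X + t; the wrist camera has in their place "tool_from_camera" (4x4, takes a point from camera to tool coordinates, whose origin is the TCP and whose axes are the flange's). Camera axes: x right, y down, z forward; pixel columns grow to the right and rows downward; lengths in m; the calibration is good to about 2 mm. A picture is of the moment at which its call begins: read the wrist's pose just before it. camera_info takes no time and is no camera call.
- r.job_done(): hands the job in; it is judged then, once.
The state is a dict: "clock": time; "joint_pos": joint angles; "qvel": joint speeds; "joint_efforts": joint torques, N m; "ee_pos": TCP position; "tcp_rot": TCP orientation; "force": force on the tool from outside, world axes, zero at the start; "ft_torque": the same for the moment, N m; "opening": finger opening in m; "grip_force": force on a finger pad.
Only numpy, scipy, OpenCV 4.12 (cv2) and the standard library are available. Lean on these libraries where they do the work, as an engineer would, in place of code of your own. Each camera call takes 0.05 s, during which the arm holds its last target. There are 200 camera calls.

TASK

The little turned beech foot was stood off-centre on its round steel mounting plate. With your closed fingertips, nudge it sideways with slow, light taps until it stands upright in the middle of the plate with an even rim showing all round, to within 5 mm. It is wobbly: do not grip, lift, tip or knock it, leave the other things where they are, and finish with your hand clear of it.

Things in the scene. Friction and masses are not known exactly. Their poses are not given: they have to be found in the camera images.
- foot: turned beech foot, loose, upright, 60 mm tall, about 60 g, round about z (up). Origin: centre of its underside. Standing face 28 mm diameter; widest part a straight collar 42 mm diameter from 6 to 18 mm height; waist above; top bead 34 mm diameter at 46 to 56 mm. Starts 14 to 24 mm off the plate's centre, any direction. Slides if pushed slowly at the collar, tips if pushed at the top.
- plate_top (a point): centre of the top face of the round stainless mounting plate under the foot; z up. The plate is a disc 80 mm in diameter, 20 mm high, fixed on a grey-faced panel (280 x 240 x 18 mm) fixed on the desk: plate top 38 mm above the desk, 20 mm above the panel. Four flush screw heads near its rim.
- bracket: bystander, loose: small stainless L-shaped corner bracket, 45 x 30 x 45 mm high, 60 g, standing on the panel near one of its corners, its centre at least 115 mm from the plate's centre. Origin at the centre of its underside.
- mallet: bystander, loose: rubber mallet with a wooden handle lying on the desk beside the panel, about 230 mm long, 50 mm high, 450 g; handle along its -x, head at +x. Origin underneath, 65 mm from the head's axis.
- level: bystander, loose: grey aluminium spirit level, 22 x 230 x 45 mm high, standing on edge on the desk beyond the panel. Origin at the centre of its underside, long side along y.
- tray: bystander, fixed: red plastic parts tray, 150 x 100 mm, 35 mm high, its flip-top lid standing open at its +x end to 105 mm height, beside the panel. Origin at the centre of its underside.
Not all that is in view belongs to the job. Leave any green look-alike of the foot alone.

How it is judged:
At the end, for the whole second after the job is handed in: The foot stands still and upright (within 0.05 rad) on the plate, its axis within 5 mm of the plate's centre (horizontal distance between foot and plate_top below 0.005 m and angle between foot's own z axis and vertical below 0.05 rad and z of foot in the frame of plate_top between -0.002 and 0.002 m and linear speed of foot below 0.01 m/s); the robot touches nothing.
It fails at once if the foot is lifted more than 8 mm off the plate (z of foot in the frame of plate_top above 0.008 m).
It fails at once if the foot falls off the plate or is tipped by more than 0.35 rad (z of foot in the frame of plate_top below -0.006 m or angle between foot's own z axis and vertical above 0.35 rad).
It fails at once if the fingers grip, press or hit the foot with more than 12 N (contact force between the fingers and foot above 12 N).
It fails at once if the foot is knocked along faster than 0.3 m/s (linear speed of foot above 0.3 m/s).
It fails at once if the bracket, mallet or level is displaced by more than 15 mm (distance of any of bracket, mallet, level from where it was at the start of the episode above 0.015 m).
It also fails if it takes over 51 s, if anything falls off the work surface, if the arm or the gripper's body presses on something with over 40 N, if the wrist force passes 120 N, or if a joint passes its speed limit or range.

## Working session

There is one attempt and no reset: what is moved stays moved. The work goes in short steps, Python scripts to look and compute and a tool call to move; the robot and the scene stay as the last step left them, time stands still between calls to the robot, and variables do not carry over. Pictures are saved under pics/ and viewed, at most 10 in all, crops included, and the job is handed in when it is done.

Besides the shell and the picture viewer there is one more tool, called after "Call:" as name(argument=value, ...) on one line, values as JSON. jog_arm: Moves the arm, as the interface text tells. Its arguments: {"type":"object","properties":{"deltas":{"type":"array","items":{"type":"array","items":{"type":"number"}}},"gripper":{"type":"number"},"grip_force":{"type":"number"}},"required":["deltas"]}

```bash
mkdir -p pics
python3 - <<'E'
from bench import r
import cv2
s=r.get_state();print(s['clock'],s['ee_pos'],s['tcp_rot'],s['opening'])
for n in('scene','top'):
    cv2.imwrite(f'pics/{n}0.png',r.camera(n)); i=r.camera_info(n); print(n,i['camera_matrix'],i['R'],i['t'])
print(r.camera_info('wrist'))
E
```

```text
0.0 [0.14283196 0.63334185 0.20136852] [-3.13963451e+00 -7.19105613e-05  2.91991538e+00] 0.09182644809988777
scene [[389.71332912   0.         321.24561495]
 [  0.         389.71332912 204.62383466]
 [  0.           0.           1.        ]] [[-0.24191003  0.97026066 -0.00859038]
 [ 0.68111429  0.1634999  -0.71368838]
 [-0.69105923 -0.17849941 -0.70041066]] [ 0.12228105 -0.36580396  1.28598247]
top [[410.63679467   0.         320.89927692]
 [  0.         410.63679467 195.87955058]
 [  0.           0.           1.        ]] [[-0.01180398 -0.99992475 -0.00333952]
 [-0.99126595  0.01214034 -0.13131807]
 [ 0.13134873  0.00176028 -0.99133466]] [0.01229173 0.61423211 0.91559468]
{'camera_matrix': array([[323.24787622,   0.        , 325.62737041],
       [  0.        , 323.24787622, 190.73655087],
       [  0.        ,   0.        ,   1.        ]]), 'tool_from_camera': array([[-7.30325009e-04, -9.55002685e-01, -2.96596255e-01,
         8.00112157e-02],
       [ 9.99999579e-01, -8.62425179e-04,  3.14547667e-04,
        -1.12844288e-03],
       [-5.56185945e-04, -2.96595901e-01,  9.55002912e-01,
        -1.82238461e-01],
       [ 0.00000000e+00,  0.00000000e+00,  0.00000000e+00,
         1.00000000e+00]])}
```

View pics/top0.png

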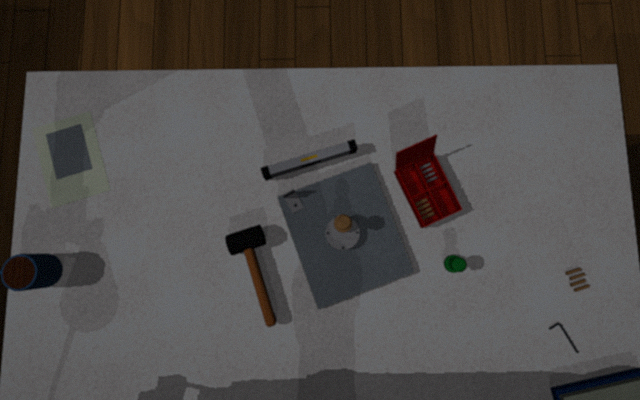

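View pics/scene0.png

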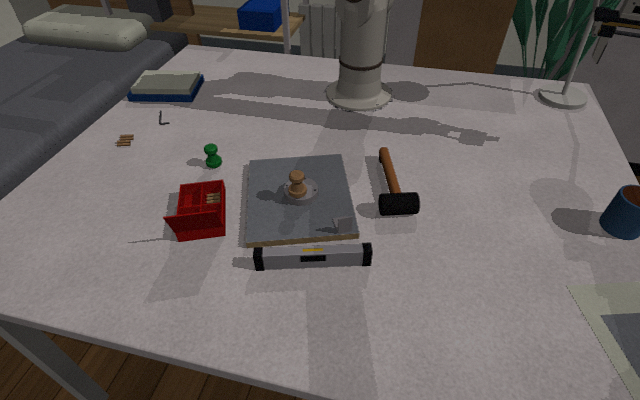

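The top view shows the beech foot at about (342,222) on the plate at (342,235). The green look-alike is at (455,263), the bracket at (293,200), the mallet at (250,270), the level at (310,160) and the tray at (428,185). The scene view shows the foot at (297,185) and the green piece at (212,156). Only the beech one on the steel plate fits the description, so I'll check it in a close crop.

```bash
cat > h.py <<'E'
from bench import r
import cv2,numpy as np
def ray(n,u,v,z,T=None):
    i=r.camera_info(n);K=i['camera_matrix'];d=np.linalg.solve(K,[u,v,1.])
    if T is None: R,t=i['R'],i['t'];c=-R.T@t;d=R.T@d
    else: M=T@i['tool_from_camera'];c=M[:3,3];d=M[:3,:3]@d
    return c+d*(z-c[2])/d[2]
def proj(n,P,T=None):
    i=r.camera_info(n)
    if T is None: p=np.asarray(P)@i['R'].T+i['t']
    else: M=np.linalg.inv(T@i['tool_from_camera']);p=np.asarray(P)@M[:3,:3].T+M[:3,3]
    p=p@i['camera_matrix'].T;return p[:,:2]/p[:,2:]
def tool():
    from scipy.spatial.transform import Rotation as Q
    s=r.get_state();T=np.eye(4);T[:3,:3]=Q.from_euler('xyz',s['tcp_rot']).as_matrix();T[:3,3]=s['ee_pos'];return T
def circ(c,rad,z):
    a=np.linspace(0,2*np.pi,72);return np.c_[c[0]+rad*np.cos(a),c[1]+rad*np.sin(a),0*a+z]
E
python3 - <<'E'
from h import *
a=cv2.imread('pics/top0.png')[195:265,300:385]; b=cv2.imread('pics/scene0.png')[160:215,260:345]
k=lambda x:cv2.convertScaleAbs(cv2.resize(x,None,fx=7,fy=7,interpolation=cv2.INTER_CUBIC)[:385],alpha=1.6)
cv2.imwrite('pics/c1.png',cv2.resize(k(a),(560,462)) if 0 else cv2.convertScaleAbs(cv2.resize(a,None,fx=8,fy=8,interpolation=cv2.INTER_CUBIC),alpha=1.8))
print(ray('top',342,235,.038),ray('top',342,222,.09))
E
```

```text
[ 0.52311652 -0.04265255  0.038     ] [ 0.54956723 -0.0406681   0.09      ]
```

View pics/c1.png

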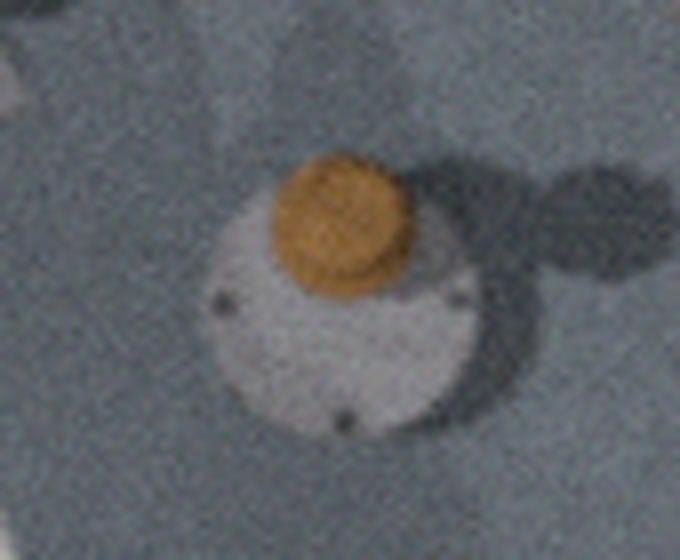

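The crop confirms the beech foot sits on the steel plate, in px. Its outline centre is (342.4,223). The screws' centre, which is the plate centre, is (342.3,232.1). So the foot is off towards world +x.

Run:
```python
from h import *
p=ray('top',342.3,232.1,.038);f=ray('top',342.4,223.2,.053);print(p,f,f-p)
# disc edge check
for c,rad,z in((p,.04,.038),(f,.021,.056),(f,.017,.094)):
    q=(proj('top',circ(c,rad,z))-[300,195]+.5)*8-.5;print(q.min(0),q.max(0))
T=tool();print(T.round(3))
d=T[:3,:3].T@(np.array([.62,-.04,.2])-T[:3,3]);print(d)
```

```text
[ 0.52977256 -0.0434682   0.038     ] [ 0.54932794 -0.04333575  0.053     ] [0.01955538 0.00013245 0.015     ]
[203.28755235 161.97694155] [480.64751235 440.10155902]
[269.25113318 154.62109619] [417.24291457 302.60126754]
[287.61750724 157.00331149] [412.4649744  281.79589933]
[[-0.976  0.22  -0.     0.143]
 [ 0.22   0.976 -0.002  0.633]
 [ 0.    -0.002 -1.     0.201]
 [ 0.     0.     0.     1.   ]]
[-0.61355844 -0.55197621  0.00240124]
```

Call:
jog_arm(deltas=[[-3.8, -3.45, 0, 0, 0, 0], [-3.8, -3.45, 0, 0, 0, 0], [-3.8, -3.45, 0, 0, 0, 0], [-3.8, -3.45, 0, 0, 0, 0], [-3.8, -3.45, 0, 0, 0, 0], [-3.8, -3.45, 0, 0, 0, 0], [-3.8, -3.45, 0, 0, 0, 0], [-3.8, -3.45, 0, 0, 0, 0]], gripper=0)

```text
clock: 1.1
ee_pos: [0.3794, 0.2963, 0.2023]
tcp_rot: [-3.141, -0.0, 2.92]
force: [0.5, 0.6, 0.5]
opening: 0.0164
grip_force: 0.0
```

Call:
jog_arm(deltas=[[-3.8, -3.45, 0, 0, 0, 0], [-3.8, -3.45, 0, 0, 0, 0], [-3.8, -3.45, 0, 0, 0, 0], [-3.8, -3.45, 0, 0, 0, 0], [-3.8, -3.45, 0, 0, 0, 0], [-3.8, -3.45, 0, 0, 0, 0], [-3.8, -3.45, 0, 0, 0, 0], [-3.8, -3.45, 0, 0, 0, 0]])

```text
clock: 2.1
ee_pos: [0.6151, -0.0394, 0.202]
tcp_rot: [-3.142, -0.001, 2.92]
force: [-0.1, 0.9, 0.6]
opening: 0.0003
grip_force: 0.0
```

Call:
jog_arm(deltas=[[0, 0, 0, 0, 0, -0.11], [0, 0, 0, 0, 0, -0.11], [0, 0, 0, 0, 0, 0], [0, 0, 0, 0, 0, 0]])

```text
clock: 2.6
ee_pos: [0.6144, -0.038, 0.2021]
tcp_rot: [3.142, -0.001, 3.138]
force: [0.1, 0.5, -0.1]
opening: 0.0003
grip_force: 0.0
```

Run:
```python
from h import *
T=tool();s=r.get_state();print(s['clock'],s['force'],s['opening'],s['joint_pos']);print(T.round(4),s['tcp_rot'])
im=r.camera('wrist');cv2.imwrite('pics/w1raw.png',im);cv2.imwrite('pics/w1.png',cv2.convertScaleAbs(im,alpha=1.5))
print(proj('wrist',[[.5298,-.0435,.038],[.5493,-.0433,.053]],T))
```

```text
2.6 [ 0.11041318  0.53708172 -0.09623878] 0.00030885893488606447 [ 0.08111003  0.40773785 -0.08254104  1.6513434   0.0368974   1.08460214
  1.55515843]
[[-1.000e+00  3.700e-03 -6.000e-04  6.144e-01]
 [ 3.700e-03  1.000e+00  1.000e-04 -3.800e-02]
 [ 6.000e-04  1.000e-04 -1.000e+00  2.021e-01]
 [ 0.000e+00  0.000e+00  0.000e+00  1.000e+00]] [ 3.14151278e+00 -5.68961904e-04  3.13791169e+00]
[[320.93139718  85.97377588]
 [321.10270533 106.40912066]]
```

View pics/w1.png

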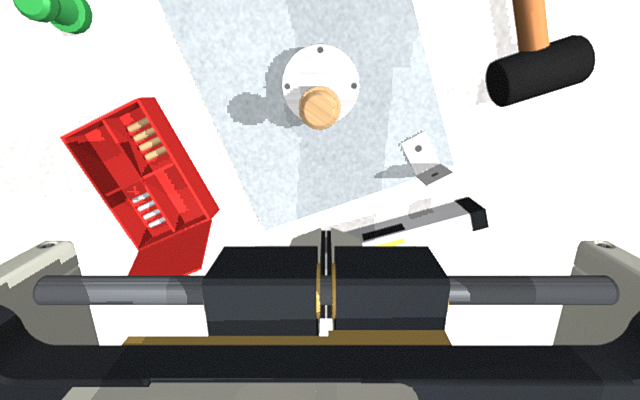

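The wrist view agrees with the estimate. The plate is at (320,86), exactly as predicted, and the foot at (320,107). The fingers are closed at (325,235) and the level lies well behind. I'll descend on the far (+x) side of the foot to collar height.

Call:
jog_arm(deltas=[[-0.6, -0.55, 2.5, 0, 0, 0], [0, 0, 3, 0, 0, 0], [0, 0, 3, 0, 0, 0], [0, 0, 3, 0, 0, 0], [0, 0, 2, 0, 0, 0], [0, 0, 1.2, 0, 0, 0], [0, 0, 0.6, 0, 0, 0.004], [0, 0, 0, 0, 0, 0]])

```text
clock: 3.65
ee_pos: [0.621, -0.0436, 0.0497]
tcp_rot: [-3.142, 0.0, 3.136]
force: [0.4, -0.8, 1.0]
opening: 0.0005
grip_force: 0.0
```

Call:
jog_arm(deltas=[[0.5, 0, 0, 0, 0, 0], [0.5, 0, 0, 0, 0, 0], [0.5, 0, 0, 0, 0, 0], [0.3, 0, 0, 0, 0, 0], [0, 0, 0, 0, 0, 0], [0, 0, 0, 0, 0, 0]])

```text
clock: 4.4
ee_pos: [0.6028, -0.0435, 0.0495]
tcp_rot: [3.142, 0.0, 3.136]
force: [0.0, -0.6, -0.5]
opening: 0.0002
grip_force: 0.0
```

Run:
```python
from h import *
T=tool();s=r.get_state();print(s['clock'],s['force'],T[:3,3])
im=r.camera('wrist');cv2.imwrite('pics/w2.png',cv2.convertScaleAbs(im,alpha=1.2))
print(proj('wrist',[[.5298,-.0435,.038],[.5493,-.0433,.053],T[:3,3]],T))
```

```text
4.4 [ 0.03420484 -0.55950434 -0.51385756] [ 0.60280866 -0.04352182  0.04946397]
[[326.83815021 103.42291666]
 [327.50137297 141.01366837]
 [327.52059906 227.62089254]]
```

View pics/w2.png

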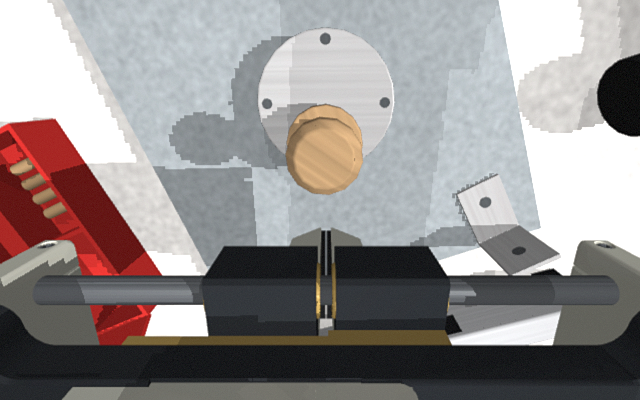

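The plate's screws are at (267,104), (385,102) and (325,39), so the plate centre is (325.5,103). The foot's collar spans u 288–363 with its far edge at v≈104. I'll solve both in the same view.

Run:
```python
from h import *
T=tool()
p=ray('wrist',325.7,103,.038,T);print('plate',p)
for z in(.053,.056):print(ray('wrist',325.7,104,z,T),ray('wrist',288,125,z,T),ray('wrist',363,125,z,T))
for x in(.545,.548,.551):
    q=proj('wrist',circ((x,-.0425),.021,.056),T);b=proj('wrist',circ((x,-.0425),.017,.094),T);print(x,q.min(0),q.max(0),b.min(0),b.max(0))
```

```text
plate [ 0.52961209 -0.04412364  0.038     ]
[ 0.52958121 -0.04413455  0.053     ] [ 0.54049681 -0.06472566  0.053     ] [ 0.54076259 -0.02389995  0.053     ]
[ 0.52946319 -0.04413602  0.056     ] [ 0.54019549 -0.06438135  0.056     ] [ 0.54045681 -0.0242412   0.056     ]
0.545 [289.97406389  93.14335787] [367.86618612 171.62543684] [290.0197183  104.08228344] [369.64436677 183.47566429]
0.548 [290.19110477  99.13513242] [367.68708645 176.82059058] [290.29313048 111.5713375 ] [369.40710035 189.94908954]
0.551 [290.40594952 105.06409502] [367.50979961 181.96500523] [290.56305847 118.96144808] [369.17285854 196.34294442]
```

The foot is at about (0.550, -0.044) and the plate centre at (0.5296, -0.044), so it needs a push of 20 mm straight along tool +x. I'll lower slightly and approach slowly, stopping well short to learn where contact happens.

Call:
jog_arm(deltas=[[0.5, -0.05, 0.15, 0, 0, 0.005], [0.5, 0, 0.15, 0, 0, 0], [0.5, 0, 0, 0, 0, 0], [0.4, 0, 0, 0, 0, 0], [0.3, 0, 0, 0, 0, 0], [0.2, 0, 0, 0, 0, 0], [0.2, 0, 0, 0, 0, 0], [0.2, 0, 0, 0, 0, 0]])

```text
clock: 5.45
ee_pos: [0.5748, -0.0438, 0.0465]
tcp_rot: [3.142, 0.0, 3.131]
force: [0.8, -0.4, -0.3]
opening: 0.0003
grip_force: 0.1
```

Call:
jog_arm(deltas=[[0.2, 0, 0, 0, 0, 0], [0.2, 0, 0, 0, 0, 0], [0.2, 0, 0, 0, 0, 0], [0.2, 0, 0, 0, 0, 0], [0.2, 0, 0, 0, 0, 0], [0.1, 0, 0, 0, 0, 0], [0.0, 0, 0, 0, 0, 0]])

```text
clock: 6.32
ee_pos: [0.5643, -0.0437, 0.0469]
tcp_rot: [-3.142, 0.001, 3.131]
force: [1.6, -0.2, 3.3]
opening: 0.0003
grip_force: 1.3
```

Run:
```python
from h import *
T=tool();s=r.get_state();print(s['clock'],s['force'],T[:3,3])
im=r.camera('wrist');cv2.imwrite('pics/w3.png',cv2.convertScaleAbs(im[:260,200:460],alpha=1.1) if 0 else cv2.resize(cv2.convertScaleAbs(im[20:260,200:460],alpha=1.1),None,fx=2.4,fy=2.4,interpolation=2))
```

```text
6.325 [ 1.56808218 -0.15300917  3.29085765] [ 0.56433414 -0.04366516  0.04687724]
```

View pics/w3.png

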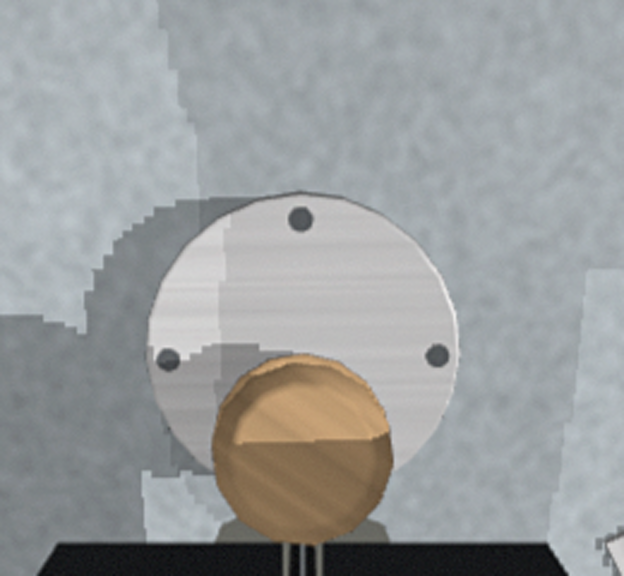

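The plate screws are at px (269.6,170) and (382,168), so the plate centre is about (325.8,169). The foot outline spans u 288–364 and v 167–247, with the fingertips just behind it. There is a light force, 1.6 N in x and 3.3 N in z. I'll check the foot's position and tilt against the model.

Run:
```python
from h import *
T=tool();p=ray('wrist',325.8,168.8,.038,T);print('plate',p)
for x in(.542,.545,.548,.551):
    q=proj('wrist',circ((x,-.044),.021,.056),T);b=proj('wrist',circ((x,-.044),.017,.094),T);print(x,q.min(0),q.max(0),b.min(0),b.max(0))
s=r.get_state();print(s['force'],s['ft_torque'])
im=r.camera('scene');cv2.imwrite('pics/s2.png',cv2.resize(cv2.convertScaleAbs(im[130:250,230:370],alpha=1.3),None,fx=5,fy=5,interpolation=2))
```

```text
plate [ 0.52950362 -0.04428999  0.038     ]
0.542 [289.3766381  161.30341803] [363.82569493 231.91473914] [289.27071781 188.66250767] [364.49660524 258.1533091 ]
0.545 [289.61437161 166.67915268] [363.7002671  236.60293707] [289.56773635 195.19421739] [364.3361557  263.84198499]
0.548 [289.84979761 172.00089777] [363.57605753 241.24714246] [289.86116508 201.6442218 ] [364.1776467  269.46421014]
0.551 [290.08294951 177.26946259] [363.45304856 245.84797164] [290.1510687  208.01404446] [364.02104324 275.02114215]
[1.75807663 0.45305475 3.00406116] [ 0.04603    -0.27348453  0.02752999]
```

View pics/s2.png

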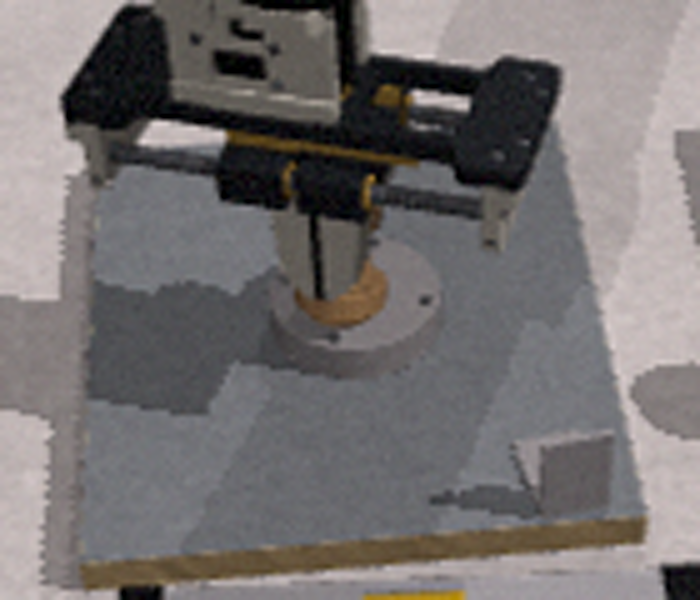

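The bead is displaced about 10 mm relative to the collar, so the foot is tipping by about 0.2 rad. The fingers thicken above the tip and lean on the bead. I'll ease back slowly so it settles.

Call:
jog_arm(deltas=[[-0.05, 0, 0, 0, 0, 0], [-0.1, 0, 0, 0, 0, 0], [-0.1, 0, 0, 0, 0, 0], [-0.1, 0, 0, 0, 0, 0], [-0.1, 0, 0, 0, 0, 0], [-0.1, 0, 0, 0, 0, 0], [-0.1, 0, 0, 0, 0, 0], [-0.1, 0, 0, 0, 0, 0]])

```text
clock: 7.42
ee_pos: [0.571, -0.0437, 0.0463]
tcp_rot: [3.142, -0.0, 3.131]
force: [0.2, 0.3, 0.8]
opening: 0.0003
grip_force: 0.1
```

Call:
jog_arm(deltas=[[-0.1, 0, 0, 0, 0, 0], [-0.1, 0, 0, 0, 0, 0], [-0.1, 0, 0, 0, 0, 0], [-0.1, 0, 0, 0, 0, 0], [-0.1, 0, 0, 0, 0, 0], [-0.1, 0, 0, 0, 0, 0], [-0.2, 0, 0, 0, 0, 0], [-0.3, 0, 0, 0, 0, 0]])

```text
clock: 8.43
ee_pos: [0.5822, -0.0439, 0.0464]
tcp_rot: [3.142, -0.0, 3.131]
force: [0.1, -0.4, -1.5]
opening: 0.0004
grip_force: 0.0
```

Run:
```python
from h import *
T=tool();s=r.get_state();print(s['clock'],s['force'],T[:3,3])
im=r.camera('wrist');cv2.imwrite('pics/w4.png',cv2.resize(cv2.convertScaleAbs(im[20:260,200:460],alpha=1.1),None,fx=2.4,fy=2.4,interpolation=2))
print('plate',proj('wrist',[[.5296,-.044,.038]],T))
for x in(.542,.545,.548,.551):
    q=proj('wrist',circ((x,-.044),.021,.056),T);b=proj('wrist',circ((x,-.044),.017,.094),T);print(x,((q.min(0)-[200,20])*2.4).round(),((b.min(0)-[200,20])*2.4).round(),((b.max(0)-[200,20])*2.4).round())
print('lid',ray('top',397,152,.105),ray('top',437,137,.105))
```

```text
8.425 [ 0.10585193 -0.44317099 -1.54600406] [ 0.58222274 -0.04386326  0.046411  ]
plate [[326.32255496 139.47468248]]
0.542 [212. 259.] [211. 307.] [399. 487.]
0.545 [212. 273.] [212. 324.] [398. 502.]
0.548 [213. 287.] [212. 341.] [398. 516.]
0.551 [214. 300.] [213. 357.] [397. 531.]
lid [ 0.701104   -0.16375094  0.105     ] [ 0.73389461 -0.2533086   0.105     ]
```

View pics/w4.png

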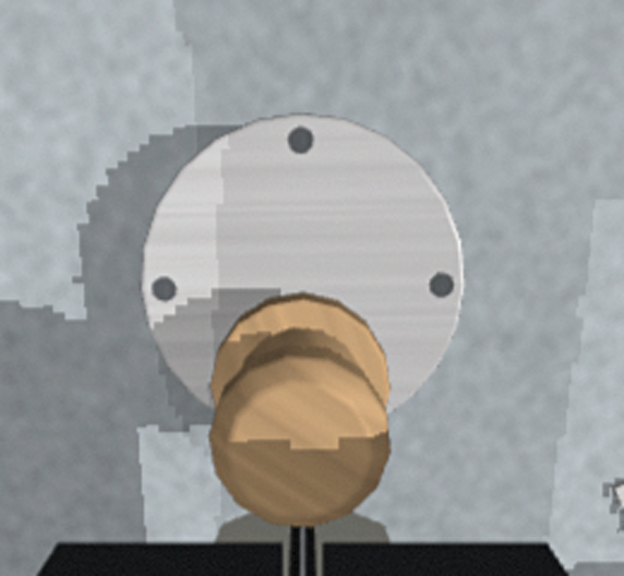

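The foot is upright again at about x 0.550, unmoved. I'll back off and tilt the tool by 0.4 rad so that only the tip leads, at collar height.

Call:
jog_arm(deltas=[[-0.5, 0, 0, 0, 0, 0], [-0.5, 0, 0, 0, 0, 0.01], [0, 0, 0, 0, 0.1, 0], [0, 0, 0, 0, 0.1, 0], [0, 0, 0, 0, 0.1, 0], [0, 0, 0, 0, 0.1, 0], [0, 0, 0, 0, 0, 0], [0, 0, 0, 0, 0, 0]])

```text
clock: 9.48
ee_pos: [0.5918, -0.0439, 0.046]
tcp_rot: [-3.142, -0.399, 3.121]
force: [-0.7, 0.1, -0.1]
opening: 0.001
grip_force: 0.0
```

Run:
```python
from h import *
T=tool();s=r.get_state();print(s['clock'],s['force'],T.round(4))
print('per cm -x:',T[:3,:3].T@[-1,0,0],'foot dist',T[0,3]-.571)
im=r.camera('wrist');cv2.imwrite('pics/w5.png',im)
print('plate,foot,tcp',proj('wrist',[[.5296,-.044,.038],[.55,-.044,.056],T[:3,3]],T))
```

```text
9.475 [-0.65105125  0.05401347 -0.14317425] [[-9.211e-01  2.090e-02 -3.887e-01  5.918e-01]
 [ 1.930e-02  9.998e-01  8.100e-03 -4.390e-02]
 [ 3.888e-01 -1.000e-04 -9.213e-01  4.600e-02]
 [ 0.000e+00  0.000e+00  0.000e+00  1.000e+00]]
per cm -x: [ 0.92111384 -0.02087715  0.38873312] foot dist 0.020819320748470704
plate,foot,tcp [[325.11880101 131.91664652]
 [325.82074472 157.007545  ]
 [327.40893146 227.54801254]]
```

View pics/w5.png

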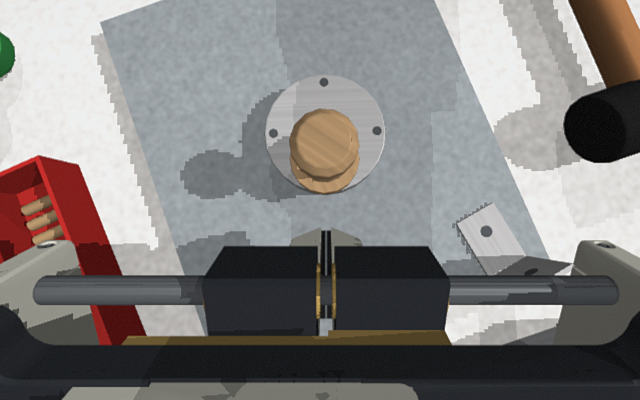

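The wrist view shows the foot at (325,155), its near collar edge at (324,193), upright, with the plate centre at about (325,132). I've used most of my picture views, so I'll fit the foot's silhouette by code from here, testing it on this frame first.

```bash
cat > fit.py <<'E'
from h import *
from scipy.optimize import minimize
def wood(im):
    h=cv2.cvtColor(im,cv2.COLOR_BGR2HSV);m=cv2.inRange(h,(5,60,40),(25,255,255));m[225:]=0
    n,l,s,c=cv2.connectedComponentsWithStats(m);k=[i for i in range(1,n) if s[i,4]>800 and 260<c[i,0]<390]
    k=max(k,key=lambda i:s[i,4]);m=np.uint8(l==k)*255
    cs,_=cv2.findContours(m,cv2.RETR_EXTERNAL,cv2.CHAIN_APPROX_NONE);cv2.drawContours(m,cs,-1,255,-1);return m
def model(p,T,ty):
    m=np.zeros((400,640),np.uint8)
    Rm=cv2.Rodrigues(np.array([p[3] if len(p)>3 else 0,p[2],0.]))[0]
    prof=[(.0,.014),(.006,.021),(.018,.021),(.03,.012),(.046,.017),(.056,.017),(.06,.013)]
    rings=[proj('wrist',circ((0,0),rr,zz)@Rm.T+[p[0],p[1],.038],T) for zz,rr in prof]
    for a,b in zip(rings,rings[1:]):
        h=cv2.convexHull(np.float32(np.r_[a,b]));cv2.fillConvexPoly(m,np.int32(np.round(h*16)),255,shift=4)
    return cv2.GaussianBlur(m,(5,5),0).astype(float)
def run(T,im,x0=(.55,-.044,0)):
    w=cv2.GaussianBlur(wood(im),(5,5),0).astype(float)
    f=lambda q:np.mean(np.abs(model(q*[1e-3,1e-3,1e-2],T,0)-w)[:225])
    q=minimize(f,np.array(x0)*[1e3,1e3,1e2],method='Nelder-Mead',options=dict(initial_simplex=np.array(x0)*[1e3,1e3,1e2]+np.array([[0,0,0],[4,0,0],[0,3,0],[0,0,5.]])))
    return q.x*[1e-3,1e-3,1e-2],q.fun,(w>127).sum()
def dark(im):
    g=cv2.cvtColor(im,cv2.COLOR_BGR2GRAY)
    return g
if __name__=='__main__':
    import sys
    T=tool();s=r.get_state();print(s['clock'],s['force'],T[:3,3])
    im=r.camera('wrist');cv2.imwrite(sys.argv[1],im)
    print('foot x,y,tilt',run(T,im,(float(sys.argv[2]),-.044,0)))
E
python3 fit.py pics/f1.png .55
```

```text
9.525 [0.21319939 0.14756052 0.16519919] [ 0.59180152 -0.04402654  0.04665385]
foot x,y,tilt (array([ 0.54900712, -0.04505287,  0.04877237]), np.float64(0.2975138888888889), np.int64(4771))
```

Call:
jog_arm(deltas=[[0.37, 0, 0.156, 0.008, 0, -0.018], [0.37, 0, 0.156, 0, 0, 0], [0.37, 0, 0.156, 0, 0, 0], [0.184, 0, 0.078, 0, 0, 0], [0.184, 0, 0.078, 0, 0, 0], [0.138, 0, 0.058, 0, 0, 0], [0.092, 0, 0.039, 0, 0, 0], [0.092, 0, 0.039, 0, 0, 0]])

```text
clock: 10.58
ee_pos: [0.5726, -0.0438, 0.0464]
tcp_rot: [-3.141, -0.4, 3.14]
force: [-0.3, 0.4, 0.1]
opening: 0.0005
grip_force: 0.0
```

Call:
jog_arm(deltas=[[0.092, 0, 0.039, 0, 0, 0], [0.092, 0, 0.039, 0, 0, 0], [0.092, 0, 0.039, 0, 0, 0], [0.092, 0, 0.039, 0, 0, 0], [0.092, 0, 0.039, 0, 0, 0], [0.092, 0, 0.039, 0, 0, 0], [0, 0, 0, 0, 0, 0]])

```text
clock: 11.45
ee_pos: [0.5665, -0.0438, 0.0464]
tcp_rot: [-3.141, -0.4, 3.14]
force: [0.2, 0.3, 0.4]
opening: 0.0005
grip_force: 0.0
```

```bash
python3 fit.py pics/f2.png .547
```

```text
11.45 [0.20205725 0.33516901 0.43056501] [ 0.56651407 -0.04384487  0.04642571]
foot x,y,tilt (array([ 0.54891484, -0.04491412,  0.04707431]), np.float64(0.2450138888888889), np.int64(3810))
```

Call:
jog_arm(deltas=[[0.092, 0, 0.039, 0, 0, 0], [0.092, 0, 0.039, 0, 0, 0], [0.092, 0, 0.039, 0, 0, 0], [0.092, 0, 0.039, 0, 0, 0], [0.092, 0, 0.039, 0, 0, 0], [0, 0, 0, 0, 0, 0]])

```text
clock: 12.25
ee_pos: [0.5616, -0.0438, 0.0464]
tcp_rot: [-3.141, -0.4, 3.14]
force: [0.3, 1.4, -0.7]
opening: 0.0007
grip_force: 0.1
```

```bash
python3 fit.py pics/f3.png .547; python3 -c "
from fit import *
w=wood(cv2.imread('pics/f3.png'));print(cv2.boundingRect(w))
m=np.uint8(model([.549,-.045,.047],tool(),0)>127);print(cv2.boundingRect(m))"
```

```text
12.25 [ 0.3237222   1.36005356 -0.72727845] [ 0.56155306 -0.04382912  0.04641408]
foot x,y,tilt (array([ 0.54895445, -0.04497876,  0.03079202]), np.float64(0.2379236111111111), np.int64(3328))
(291, 169, 70, 56)
(289, 172, 74, 73)
```

```bash
sed -i 's/m\[225:\]=0/m[243:]=0/; s/\[:225\]/[:240]/' fit.py
python3 - <<'E'
from fit import *
im=cv2.imread('pics/f3.png');T=tool()
print(run(T,im)); print(cv2.boundingRect(wood(im)))
for x in(.54,.543,.546,.549):print(x,cv2.boundingRect(np.uint8(model([x,-.0445,0],T,0)>127)))
h=cv2.cvtColor(im,cv2.COLOR_BGR2HSV)
print([(v,h[v,310].tolist()) for v in range(196,250,4)])
print('tcp',proj('wrist',[T[:3,3]],T))
E
```

```text
(array([ 0.54791991, -0.0450508 ,  0.04841275]), np.float64(0.33369791666666665), np.int64(4005))
(291, 169, 70, 74)
0.54 (290, 148, 73, 80)
0.543 (290, 154, 73, 79)
0.546 (290, 160, 74, 78)
0.549 (290, 166, 74, 77)
[(196, [15, 102, 170]), (200, [16, 101, 175]), (204, [16, 103, 168]), (208, [16, 101, 172]), (212, [16, 103, 184]), (216, [16, 102, 172]), (220, [16, 102, 173]), (224, [16, 102, 177]), (228, [16, 101, 134]), (232, [16, 104, 133]), (236, [21, 35, 94]), (240, [23, 19, 120]), (244, [26, 16, 125]), (248, [105, 41, 25])]
tcp [[327.41632714 227.58354901]]
```

The fit says the foot hasn't moved although the TCP should already be in contact, so I'll spend the last view on a montage: wrist crop and scene crop.

Run:
```python
from h import *
w=cv2.imread('pics/f3.png')[100:260,240:410]; s=r.camera('scene')[150:216,260:340]; t=r.camera('top')[195:265,300:385]
rs=lambda a,W,H:cv2.resize(a,(W,H),interpolation=2)
A=rs(w,510,480);B=cv2.convertScaleAbs(rs(s,290,239),alpha=1.4);C=cv2.convertScaleAbs(rs(t,290,241),alpha=1.8)
cv2.imwrite('pics/m.png',np.hstack([A,np.vstack([B,C])]))
```

```text
(no output)
```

View pics/m.png

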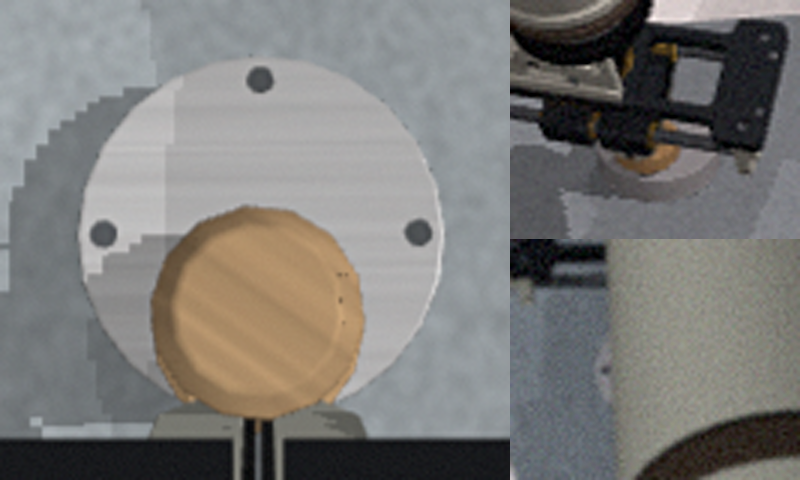

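The montage's wrist crop shows screws at px (274.7,177.7), (379.7,177.3) and (326.7,126.7). The bead spans u 290.7–361.7 and v 168.7–239.3. The collar's near edge just shows at v≈233, and the finger's wide part starts at v≈236, with the tip hidden behind the foot. I'll reconcile this numerically.

Run:
```python
from fit import *
T=tool();P=[.5296,-.0442,.038]
print('plate pred',proj('wrist',[P],T),'side screws mid (327.2,177.5)',ray('wrist',327.2,177.5,.038,T))
for x in(.536,.54,.544,.548,.552):
    b=np.vstack([proj('wrist',circ((x,-.0445),.017,z),T) for z in(.084,.094)]);c=proj('wrist',circ((x,-.0445),.021,.056),T);print(x,b.min(0).round(1),b.max(0).round(1),'collar',c.min(0).round(1),c.max(0).round(1))
im=cv2.imread('pics/f3.png')
for x0 in((.54,-.044,0),(.54,-.044,.15),(.545,-.044,-.1)):print(run(T,im,x0))
```

```text
plate pred [[326.6862375  177.59917349]] side screws mid (327.2,177.5) [ 0.52953579 -0.043867    0.038     ]
0.536 [290.6 139.4] [362.4 211.3] collar [290.8 149.2] [361.8 219.8]
0.54 [290.5 147.6] [362.5 219.3] collar [290.7 155.8] [361.9 226.7]
0.544 [290.4 155.9] [362.6 227.7] collar [290.6 162.4] [362.  233.6]
0.548 [290.4 164.2] [362.7 236.4] collar [290.6 169.1] [362.1 240.6]
0.552 [290.3 172.5] [362.8 245.1] collar [290.5 175.8] [362.2 247.5]
(array([ 0.54798256, -0.04498502,  0.04875919]), np.float64(0.3378125), np.int64(4005))
(array([ 0.54546425, -0.04489317,  0.16157236]), np.float64(0.6873372395833334), np.int64(4005))
(array([ 0.54754674, -0.04490735,  0.0559021 ]), np.float64(0.33524739583333335), np.int64(4005))
```

Call:
jog_arm(deltas=[[-0.092, 0, -0.039, 0, 0, 0], [-0.184, 0, -0.078, 0, 0, 0], [-0.368, 0, -0.156, 0, 0, 0], [-0.368, 0, -0.156, 0, 0, 0], [-0.276, 0, -0.117, 0, 0, 0], [0.117, 0, -0.276, 0, 0, 0], [0, 0, 0, 0, 0, 0]])

```text
clock: 13.28
ee_pos: [0.5757, -0.0439, 0.0497]
tcp_rot: [-3.141, -0.4, 3.14]
force: [-0.4, 0.9, 0.5]
opening: -0.0
grip_force: 0.0
```

```bash
python3 fit.py pics/f4.png .548
```

```text
13.275 [-0.39865514  0.85276602  0.47884306] [ 0.57574558 -0.04389099  0.04968163]
foot x,y,tilt (array([ 0.54867104, -0.04514981,  0.05276957]), np.float64(0.22177734375), np.int64(4223))
```

Call:
jog_arm(deltas=[[0.138, 0, 0.058, 0, 0, 0], [0.138, 0, 0.058, 0, 0, 0], [0.092, 0, 0.039, 0, 0, 0], [0.092, 0, 0.039, 0, 0, 0], [0.092, 0, 0.039, 0, 0, 0], [0.092, 0, 0.039, 0, 0, 0], [0.092, 0, 0.039, 0, 0, 0], [0, 0, 0, 0, 0, 0]])

```text
clock: 14.32
ee_pos: [0.5675, -0.0438, 0.0494]
tcp_rot: [-3.141, -0.4, 3.14]
force: [-0.3, 0.4, 0.7]
opening: 0.0004
grip_force: 0.0
```

```bash
python3 fit.py pics/f5.png .548
```

```text
14.325 [-0.26731501  0.39340869  0.71541727] [ 0.56751224 -0.04384477  0.04941681]
foot x,y,tilt (array([ 0.54799583, -0.0448554 ,  0.06379497]), np.float64(0.29095052083333334), np.int64(3984))
```

Call:
jog_arm(deltas=[[0.092, 0, 0.039, 0, 0, 0], [0.092, 0, 0.039, 0, 0, 0], [0.092, 0, 0.039, 0, 0, 0], [0.092, 0, 0.039, 0, 0, 0], [0.092, 0, 0.039, 0, 0, 0], [0, 0, 0, 0, 0, 0]])

```text
clock: 15.12
ee_pos: [0.5626, -0.0438, 0.0495]
tcp_rot: [-3.141, -0.4, 3.14]
force: [0.2, -0.1, 0.4]
opening: 0.0004
grip_force: 0.1
```

```bash
python3 fit.py pics/f6.png .547
```

```text
15.125 [ 0.22851531 -0.14949075  0.4277911 ] [ 0.56260166 -0.04381507  0.04945973]
foot x,y,tilt (array([ 0.54748943, -0.04518686,  0.05176332]), np.float64(0.36037109375), np.int64(3905))
```

Call:
jog_arm(deltas=[[0.092, 0, 0.039, 0, 0, 0], [0.092, 0, 0.039, 0, 0, 0], [0.092, 0, 0.039, 0, 0, 0], [0, 0, 0, 0, 0, 0]])

```text
clock: 15.68
ee_pos: [0.5595, -0.0438, 0.0494]
tcp_rot: [-3.141, -0.4, 3.14]
force: [-0.4, -0.8, 0.6]
opening: 0.0005
grip_force: 0.1
```

```bash
python3 fit.py pics/f7.png .547
```

```text
15.675 [-0.40870585 -0.76355339  0.55917305] [ 0.55952609 -0.04383875  0.04943205]
foot x,y,tilt (array([ 0.54499872, -0.04475379,  0.04569211]), np.float64(0.43380859375), np.int64(3991))
```

The foot is now sliding upright. I'll add a robust top-edge measurement and continue.

```bash
cat >> fit.py <<'E'
    w=wood(im);x,y,ww,hh=cv2.boundingRect(w);row=cv2.boundingRect(w)[1]
    from scipy.optimize import brentq
    g=lambda c:np.vstack([proj('wrist',circ((c,-.0445),q,z),T) for q,z in((.017,.094),(.017,.084),(.021,.056))]).min(0)[1]-row
    print('x from far edge',brentq(g,.5,.58),'u mid',x+ww/2,'box',x,y,ww,hh)
E
python3 - <<'E'
from fit import *
from scipy.optimize import brentq
T=tool()
for f,tx,tz in(('f3',.5616,.0464),('f4',.5757,.0497),('f5',.5675,.0494),('f6',.5626,.0495),('f7',.5595,.0494)):
    T[0,3]=tx;T[2,3]=tz;row=cv2.boundingRect(wood(cv2.imread(f'pics/{f}.png')))[1]
    g=lambda c:np.vstack([proj('wrist',circ((c,-.0445),q,z),T) for q,z in((.017,.094),(.017,.084),(.021,.056))]).min(0)[1]-row
    print(f,row,brentq(g,.5,.58))
E
```

```text
f3 169 0.5502707749595925
f4 143 0.5509669039551975
f5 160 0.5512518340218467
f6 168 0.5502617686682599
f7 168 0.5471788330633283
```

Call:
jog_arm(deltas=[[0.092, 0, 0.039, 0, 0, 0], [0.092, 0, 0.039, 0, 0, 0], [0.092, 0, 0.039, 0, 0, 0], [0.092, 0, 0.039, 0, 0, 0], [0.092, 0, 0.039, 0, 0, 0], [0, 0, 0, 0, 0, 0]])

```text
clock: 16.48
ee_pos: [0.5545, -0.0438, 0.0495]
tcp_rot: [-3.141, -0.4, 3.14]
force: [0.3, 0.4, 1.1]
opening: 0.0001
grip_force: 0.4
```

```bash
python3 fit.py pics/f8.png .541
```

```text
16.475 [0.29084503 0.35894928 1.14421437] [ 0.55454184 -0.04380943  0.04945999]
foot x,y,tilt (array([ 0.53744589, -0.04479655,  0.06460404]), np.float64(0.6633528645833333), np.int64(4222))
x from far edge 0.5407405097521847 u mid 326.0 box 291 165 70 78
```

Call:
jog_arm(deltas=[[0.074, 0, 0.031, 0, 0, 0], [0.074, 0, 0.031, 0, 0, 0], [0.074, 0, 0.031, 0, 0, 0], [0.074, 0, 0.031, 0, 0, 0], [0.074, 0, 0.031, 0, 0, 0], [0, 0, 0, 0, 0, 0]])

```text
clock: 17.27
ee_pos: [0.5504, -0.0438, 0.0494]
tcp_rot: [-3.141, -0.4, 3.14]
force: [0.2, -0.3, 0.6]
opening: 0.0002
grip_force: 0.3
```

```bash
python3 fit.py pics/f9.png .537
```

```text
17.275 [ 0.16905856 -0.29307238  0.58755509] [ 0.55040757 -0.0438012   0.0493598 ]
foot x,y,tilt (array([ 0.5328378 , -0.04468985,  0.02056455]), np.float64(1.0336328125), np.int64(4519))
x from far edge 0.5336860472394325 u mid 326.5 box 291 159 71 84
```

Call:
jog_arm(deltas=[[-0.046, 0, -0.02, 0, 0, 0], [-0.092, 0, -0.039, 0, 0, 0], [-0.092, 0, -0.039, 0, 0, 0], [-0.184, 0, -0.078, 0, 0, 0], [-0.368, 0, -0.156, 0, 0, 0], [-0.46, 0, -0.195, 0, 0, 0], [0, 0, 0, 0, 0, 0]])

```text
clock: 18.2
ee_pos: [0.5645, -0.0438, 0.0493]
tcp_rot: [-3.141, -0.4, 3.14]
force: [-0.3, -0.1, 0.2]
opening: 0.0003
grip_force: 0.0
```

```bash
python3 fit.py pics/f10.png .537
```

```text
18.2 [-0.33765619 -0.08566953  0.17401554] [ 0.56454937 -0.04380078  0.04934449]
foot x,y,tilt (array([ 0.54756368, -0.04520481,  0.06951138]), np.float64(0.33440755208333334), np.int64(3883))
x from far edge 0.5512467487208714 u mid 326.0 box 291 166 70 73
```

The foot sprang back to x≈0.550, so it had been tipping rather than sliding. The real fingertip contact must be higher than the TCP suggests. I'll check against the earlier scene image, where the tip appeared at about px (294,189.6) with TCP (0.5643,-0.0437,0.0469).

Run:
```python
from h import *
for d in(0,.01,.02):
    z=.0469+d
    P=[[.5643+a,-.0437+b,z] for a in(-.0095,0,.0095) for b in(-.01,.01)];q=proj('scene',P);print(d,((q-[230,130])*5).round().tolist())
print('foot collar base',((proj('scene',circ((.545,-.044),.021,.044))-[230,130])*5)[::9].round().tolist())
```

```text
0 [[313.0, 306.0], [356.0, 313.0], [307.0, 320.0], [350.0, 327.0], [301.0, 334.0], [344.0, 342.0]]
0.01 [[312.0, 290.0], [355.0, 297.0], [306.0, 304.0], [349.0, 311.0], [299.0, 318.0], [343.0, 325.0]]
0.02 [[311.0, 273.0], [354.0, 280.0], [304.0, 287.0], [348.0, 294.0], [298.0, 301.0], [342.0, 308.0]]
foot collar base [[327.0, 331.0], [363.0, 327.0], [385.0, 307.0], [380.0, 283.0], [351.0, 270.0], [317.0, 275.0], [296.0, 295.0], [301.0, 319.0]]
```

In that image the visible tip matches a point about 20 mm behind the nominal TCP, which agrees with contact at the waist and bead. So the pushing edge sits about 20 mm higher than I assumed. I'll back off, lower the tool about 23 mm so the real tips are at collar height, and re-approach slowly with force checks.

Call:
jog_arm(deltas=[[-0.8, 0, -0.34, 0, 0, 0], [-0.85, 0, -0.36, 0, 0, 0], [-0.85, 0, -0.36, 0, 0, 0], [-0.75, 0, -0.32, 0, 0, 0], [-0.29, 0, 0.7, 0, 0, 0], [-0.3, 0, 0.7, 0, 0, 0], [-0.3, 0, 0.7, 0, 0, 0], [0, 0, 0, 0, 0, 0]])

```text
clock: 19.25
ee_pos: [0.5983, -0.0439, 0.0257]
tcp_rot: [-3.141, -0.402, 3.14]
force: [0.4, -0.3, -1.0]
opening: 0.0004
grip_force: 0.0
```

Call:
jog_arm(deltas=[[0.368, 0, 0.156, 0, 0, 0], [0.368, 0, 0.156, 0, 0, 0], [0.368, 0, 0.156, 0, 0, 0], [0.276, 0, 0.117, 0, 0, 0], [0.184, 0, 0.078, 0, 0, 0], [0.092, 0, 0.039, 0, 0, 0], [0, 0, 0, 0, 0, 0]])

```text
clock: 20.12
ee_pos: [0.5814, -0.0438, 0.0267]
tcp_rot: [-3.141, -0.4, 3.14]
force: [-0.9, 0.3, 0.3]
opening: 0.0005
grip_force: 0.0
```

```bash
python3 fit.py pics/f11.png .548
```

```text
20.125 [-0.94740684  0.31650001  0.30403519] [ 0.58141975 -0.04384435  0.0266591 ]
foot x,y,tilt (array([ 0.54878209, -0.04489655,  0.05101586]), np.float64(0.3368424479166667), np.int64(5940))
x from far edge 0.5513383710095064 u mid 326.0 box 286 117 80 93
```

Call:
jog_arm(deltas=[[0.184, 0, 0.078, 0, 0, 0], [0.184, 0, 0.078, 0, 0, 0], [0.184, 0, 0.078, 0, 0, 0], [0.092, 0, 0.039, 0, 0, 0], [0.092, 0, 0.039, 0, 0, 0], [0.092, 0, 0.039, 0, 0, 0], [0, 0, 0, 0, 0, 0]])

```text
clock: 21.05
ee_pos: [0.5724, -0.0439, 0.0266]
tcp_rot: [-3.141, -0.4, 3.14]
force: [-0.3, -0.5, -0.5]
opening: 0.0002
grip_force: 0.0
```

```bash
python3 fit.py pics/f12.png .548
```

```text
21.05 [-0.26158331 -0.54139517 -0.48560936] [ 0.57235617 -0.04386159  0.0266499 ]
foot x,y,tilt (array([ 0.54861628, -0.04500226,  0.05268991]), np.float64(0.2957682291666667), np.int64(5640))
x from far edge 0.5512774125925294 u mid 325.5 box 285 138 81 89
```

Call:
jog_arm(deltas=[[0.092, 0, 0.039, 0, 0, 0], [0.092, 0, 0.039, 0, 0, 0], [0.092, 0, 0.039, 0, 0, 0], [0, 0, 0, 0, 0, 0]])

```text
clock: 21.6
ee_pos: [0.5694, -0.0439, 0.0267]
tcp_rot: [-3.141, -0.4, 3.14]
force: [-0.0, -0.3, -0.1]
opening: 0.0008
grip_force: 0.1
```

```bash
python3 fit.py pics/f13.png .548
```

```text
21.6 [-0.01302564 -0.32126891 -0.10499901] [ 0.56937383 -0.04388554  0.02666519]
foot x,y,tilt (array([ 0.54659519, -0.04520382,  0.05019122]), np.float64(0.29610026041666665), np.int64(5615))
x from far edge 0.5491367817311757 u mid 325.5 box 285 140 81 88
```

It is sliding now: base and bead moved together by 2 mm, tilt unchanged, and contact is just where I predicted. Continuing.

Call:
jog_arm(deltas=[[0.092, 0, 0.039, 0, 0, 0], [0.092, 0, 0.039, 0, 0, 0], [0.092, 0, 0.039, 0, 0, 0], [0.092, 0, 0.039, 0, 0, 0], [0, 0, 0, 0, 0, 0]])

```text
clock: 22.28
ee_pos: [0.5653, -0.0439, 0.0266]
tcp_rot: [-3.141, -0.4, 3.14]
force: [0.5, -0.7, -0.2]
opening: 0.0005
grip_force: 0.1
```

```bash
python3 fit.py pics/f14.png .543
```

```text
22.275 [ 0.54760646 -0.7371581  -0.18205406] [ 0.56529978 -0.04385931  0.02663582]
foot x,y,tilt (array([ 0.54251443, -0.04501958,  0.05109705]), np.float64(0.30348307291666665), np.int64(5610))
x from far edge 0.5450802902680144 u mid 325.5 box 285 140 81 88
```

Call:
jog_arm(deltas=[[0.092, 0, 0.039, 0, 0, 0], [0.092, 0, 0.039, 0, 0, 0], [0.092, 0, 0.039, 0, 0, 0], [0.092, 0, 0.039, 0, 0, 0], [0.092, 0, 0.039, 0, 0, 0], [0, 0, 0, 0, 0, 0]])

```text
clock: 23.08
ee_pos: [0.5603, -0.0439, 0.0266]
tcp_rot: [-3.141, -0.4, 3.14]
force: [-0.2, -0.8, 0.5]
opening: 0.0005
grip_force: 0.1
```

```bash
python3 fit.py pics/f15.png .538
```

```text
23.075 [-0.24817605 -0.77411403  0.52028106] [ 0.56028351 -0.04385039  0.02662645]
foot x,y,tilt (array([ 0.53746742, -0.04483152,  0.05174512]), np.float64(0.30163411458333333), np.int64(5605))
x from far edge 0.5400675536056796 u mid 325.5 box 285 140 81 88
```

Call:
jog_arm(deltas=[[0.092, 0, 0.039, 0, 0, 0], [0.092, 0, 0.039, 0, 0, 0], [0.092, 0, 0.039, 0, 0, 0], [0.092, 0, 0.039, 0, 0, 0], [0.092, 0, 0.039, 0, 0, 0], [0, 0, 0, 0, 0, 0]])

```text
clock: 23.88
ee_pos: [0.5553, -0.0438, 0.0267]
tcp_rot: [-3.141, -0.4, 3.14]
force: [0.9, -0.1, 0.2]
opening: 0.0008
grip_force: 0.1
```

```bash
python3 fit.py pics/f16.png .533
```

```text
23.875 [ 0.85215413 -0.07904625  0.1619685 ] [ 0.55533126 -0.04383981  0.02665813]
foot x,y,tilt (array([ 0.53255857, -0.04511722,  0.04922337]), np.float64(0.2944140625), np.int64(5610))
x from far edge 0.5351039361685858 u mid 325.5 box 285 140 81 88
```

Call:
jog_arm(deltas=[[0.092, 0, 0.039, 0, 0, 0], [0.092, 0, 0.039, 0, 0, 0], [0.092, 0, 0.039, 0, 0, 0], [0.07, 0, 0.03, 0, 0, 0], [0, 0, 0, 0, 0, 0]])

```text
clock: 24.55
ee_pos: [0.5516, -0.0438, 0.0266]
tcp_rot: [-3.141, -0.4, 3.14]
force: [0.8, -0.4, -0.0]
opening: 0.0007
grip_force: 0.1
```

```bash
python3 fit.py pics/f17.png .529
```

```text
24.55 [ 0.81355046 -0.40217526 -0.04516915] [ 0.55159239 -0.04384953  0.02663785]
foot x,y,tilt (array([ 0.52885593, -0.04513061,  0.04702432]), np.float64(0.29596354166666666), np.int64(5610))
x from far edge 0.5313680623503136 u mid 325.5 box 285 140 81 88
```

Call:
jog_arm(deltas=[[-0.046, 0, -0.02, 0, 0, 0], [-0.184, 0, -0.078, 0, 0, 0], [-0.46, 0, -0.195, 0, 0, 0], [-0.92, 0, -0.39, 0, 0, 0], [-1.38, 0, -0.58, 0, 0, 0], [0, 0, -2.5, 0, 0, 0], [0, 0, -4, 0, -0.1, 0], [0, 0, 0, 0, 0, 0]])

```text
clock: 25.6
ee_pos: [0.6132, -0.044, 0.0905]
tcp_rot: [-3.141, -0.291, 3.14]
force: [-0.9, 0.3, 0.0]
opening: 0.0005
grip_force: 0.0
```

```bash
python3 fit.py pics/f18.png .530
python3 - <<'E'
from fit import *
T=tool();im=cv2.imread('pics/f18.png')
print('plate pred',proj('wrist',[[.5296,-.0442,.038]],T))
# plate rim & screws: dark blobs inside plate radius
g=cv2.cvtColor(im,cv2.COLOR_BGR2GRAY);m=np.zeros_like(g);cv2.fillConvexPoly(m,np.int32(proj('wrist',circ((.5296,-.0442),.038,.038),T)),255)
w=cv2.dilate(wood(im),np.ones((5,5)));b=np.uint8((g<110)&(m>0)&(w==0))*255
n,l,s,c=cv2.connectedComponentsWithStats(b)
print([(c[i].round(1).tolist(),ray('wrist',*c[i],.038,T).round(4).tolist(),int(s[i,4])) for i in range(1,n) if s[i,4]>6])
t=r.camera('top');cv2.imwrite('pics/top2.png',t)
h=cv2.cvtColor(t,cv2.COLOR_BGR2HSV);o=cv2.inRange(h,(5,60,30),(25,255,255))[205:250,320:365];print(cv2.boundingRect(o))
E
```

```text
25.6 [-0.85984194  0.27883965  0.01765094] [ 0.61317628 -0.04404152  0.09049333]
foot x,y,tilt (array([ 0.52870577, -0.04485506,  0.05679274]), np.float64(0.19731119791666665), np.int64(3433))
x from far edge 0.5311314854799363 u mid 326.0 box 297 63 58 75
plate pred [[326.59319155 113.08037505]]
[([282.5, 111.2], [0.5281, -0.078, 0.038], 49), ([370.9, 110.7], [0.5279, -0.0102, 0.038], 41), ([326.9, 154.9], [0.5617, -0.044, 0.038], 38)]
(0, 0, 0, 0)
```

Call:
jog_arm(deltas=[[0, 0, -4, 0, -0.15, 0], [0, 0, -4, 0, -0.14, 0], [0, 0, -2, 0, 0, 0], [0, 0, 0, 0, 0, 0], [0, 0, 0, 0, 0, 0], [0, 0, 0, 0, 0, 0]])

```text
clock: 26.45
ee_pos: [0.6266, -0.0437, 0.182]
tcp_rot: [-3.141, -0.014, 3.141]
force: [-1.0, -0.9, 0.0]
opening: 0.0003
grip_force: 0.0
```

```bash
python3 fit.py pics/f19.png .530
python3 - <<'E'
from fit import *
def scr(T,im,name):
    g=cv2.cvtColor(im,cv2.COLOR_BGR2GRAY);m=np.zeros_like(g);cv2.fillConvexPoly(m,np.int32(proj('wrist',circ((.5296,-.0442),.038,.038),T)),255)
    w=cv2.dilate(wood(im),np.ones((5,5)));b=np.uint8((g<110)&(m>0)&(w==0))*255
    n,l,s,c=cv2.connectedComponentsWithStats(b)
    print(name,[(c[i].round(1).tolist(),ray('wrist',*c[i],.038,T).round(4).tolist(),int(s[i,4])) for i in range(1,n) if s[i,4]>6])
T=tool();print(r.get_state()['tcp_rot'],T[:3,3]);im=cv2.imread('pics/f19.png');scr(T,im,'now')
from scipy.spatial.transform import Rotation as Q
T1=T.copy();T1[:3,3]=[.6144,-.038,.2021];T1[:3,:3]=Q.from_euler('xyz',[3.1415,-.00057,3.1379]).as_matrix()
i1=cv2.imread('pics/w1raw.png');scr(T1,i1,'start');print(run(T1,i1))
E
```

```text
26.45 [-0.97304251 -0.92063921  0.03608052] [ 0.62659784 -0.04371591  0.1820254 ]
foot x,y,tilt (array([ 0.52959119, -0.04518913,  0.05180905]), np.float64(0.21748046875), np.int64(1742))
x from far edge 0.5315413170461383 u mid 326.0 box 303 49 46 49
[-3.14146301 -0.01322565  3.14061156] [ 0.62673315 -0.04375479  0.18226758]
now [([325.9, 34.9], [0.4956, -0.0444, 0.038], 31), ([290.5, 74.2], [0.5298, -0.0782, 0.038], 33), ([361.8, 73.7], [0.5295, -0.0102, 0.038], 26), ([326.0, 110.6], [0.5636, -0.0443, 0.038], 25)]
start [([320.0, 49.4], [0.4954, -0.0441, 0.038], 25), ([353.5, 85.3], [0.5293, -0.0102, 0.038], 24), ([287.0, 86.0], [0.5297, -0.0781, 0.038], 21)]
(array([ 0.55116695, -0.04427108, -0.0331748 ]), np.float64(0.22080078125), np.int64(1396))
```

In the settled view the four screws put the plate centre at (0.5296, -0.0443). The foot fits at about (0.530, -0.045), upright, and the hand is clear. Handing in.

```bash
python3 -c "
from bench import r
print(r.job_done())"
```

```text
the job is handed in; nothing more can be done
None
```

The job is handed in at about 26.5 s, with no verdict shown: the foot measured about 1 mm off the plate's centre, upright, with the hand well clear and no other object touched that I know of, though two early pushes leaned it by an estimated 0.2–0.3 rad (limit 0.35) before it settled back.

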